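# Prop the cutter box open with the palette knife

### The job

Pick up the palette knife by its handle, slip its blade under the orange tab of the blue lid on the steel cutter box and lever the lid up with the blade, keeping the gripper itself off the lid. Finish while still holding it there: the lid stands open at about 45 degrees, still, resting only on the blade of the knife, with the knife held clear of the box by your grip alone, so that a colleague can reach in for a pastry cutter. Leave the bowl, the small black tin and the jar where they stand.

Things in the scene. Friction and masses are not known exactly. Their poses are not given: they have to be found in the camera images.
- knife_grip (a point): Palette knife lying on the bench, 203 mm long, about 120 g: centre of its wooden handle (13 mm above the bench at the start). The handle is a flat-sided bar 105 mm long (along its x), 18 mm wide (y) and 26 mm high (z). x points along the knife to the blade tip, z up. The steel blade leaves the handle 52 mm from this point along x.
- knife_tip (a point): End of the knife's blade, at the middle of its thickness: 150 mm from the handle's centre along x and 3 mm below it. The blade is 28 mm wide, 3 mm thick, straight, stiff, level with the handle, with a rounded end (radius 14 mm). Axes as the handle's.
- tub: Steel cutter box fixed to the bench, 170 mm deep (its x), 220 mm wide (y), rim 100 mm high, walls 4 mm. Origin under its centre, on the bench; x points from the front (tab side) to the back (hinge), z up. The inside is empty down to 40 mm above the bench.
- ledge (a point): Middle of the upper front edge of the box's steel ledge, 86 mm above the bench, straight below the closed lid's tab edge. The ledge is 110 mm wide and runs level 15 mm back to the front wall, which has a notch down to the same height: between ledge and tab lies a slot 14 mm high, open into the box.
- lid_tab (a point): Orange pry tab (90 mm wide, 5 mm thick) of the blue lid: middle of the lower front edge of the tab. On the closed lid it is 100 mm above the bench and 100 mm in front of the box's centre. The tab continues the lid's flat underside, 15 mm past the front wall. Moves with the lid; its axes are the box's while the lid is closed and tilt with the lid.
- lid_hinge (a point): Middle of the hinge axis of the lid, on the back edge of the box, 100 mm above the bench, in the plane of the lid's flat underside, 185 mm from the tab's front edge. The axis runs along the box's y.
- lid (a joint): Opening angle of the blue lid in rad: 0 closed, 0.785 is 45 degrees; stop at 1.4. The lid is 170 x 224 x 5 mm, about 0.28 kg (0.2 to 0.4), without spring or catch: it falls shut from any angle when not held.
- bowl: Steel bowl, 120 mm across, 50 mm high, loose on the bench; origin under its centre. Leave alone.
- tin: Small black open tin, 85 x 115 mm, 50 mm high, loose; origin under its centre. Leave alone.
- jar: Amber jar with a steel cap, 68 mm across, 85 mm high, loose; origin under its centre. Leave alone.
Not all that is in view belongs to the job. What is shaped like the part that bears knife_grip but red is not meant.

How it is judged (in metres and radians):
On the way, in this order (a step that is already met when the one before it is completed fails the run):
1. the knife is lifted in the gripper, the lid still closed (height (world z) of knife_grip above 0.05 m and contact force between the fingers and knife above 1 N and value of joint lid below 0.05 rad), for 0.2 s.
2. the blade alone has begun to lever the lid up (value of joint lid above 0.1 rad and contact force between knife and lid above 0.1 N and contact force between each of the fingers, the arm and lid below 0.2 N and contact force between the fingers and knife above 1 N), for 0.2 s.
At the end, for the whole second after the job is handed in: Ends holding: lid still (under 0.05 rad/s) at 45 degrees +-8 (0.645 to 0.925 rad), resting on the knife (over 0.2 N), gripper and arm off the lid; knife in the fingers (over 1 N), handle over 90 mm above the bench, knife not leaning on the box (under 0.3 N) (value of joint lid between 0.645 and 0.925 rad and velocity of joint lid between -0.05 and 0.05 rad/s and contact force between knife and lid above 0.2 N and contact force between each of the fingers, the arm and lid below 0.2 N and contact force between the fingers and knife above 1 N and contact force between knife and shell below 0.3 N and height (world z) of knife_grip above 0.09 m); the arm keeps its last pose, push and grip.
It fails at once if the bowl is moved by more than 30 mm (distance of bowl from where it was at the start of the episode above 0.03 m).
It fails at once if the tin is moved by more than 30 mm (distance of tin from where it was at the start of the episode above 0.03 m).
It fails at once if the jar is moved by more than 30 mm (distance of jar from where it was at the start of the episode above 0.03 m).
It fails at once if the gripper or arm pushes on the lid (over 3 N) (contact force between any of the fingers, the arm and lid above 3 N).
It also fails if it takes over 45 s, if anything falls off the work surface, if the arm or the gripper's body presses on something with over 40 N, if the wrist force passes 120 N, or if a joint passes its speed limit or range.

### The arm

A 6-joint arm with a two-finger parallel gripper is mounted at the origin on the work surface. World frame = base frame: x ahead of the robot, y to its left, z up, the work surface at z = 0. Lengths are in mm, angles in rad, forces in N, time in s.
With the tool pointing down it reaches from about 350 to 875 mm from the base axis. Payload 15.5 kg.
Tool frame: the origin (TCP) lies midway between the tips of the shut fingers; the grasp point (between the pads) lies 19 mm behind it; z points along the fingers, y is the direction in which the jaws open and shut (so a half turn about z gives the same grasp; the last joint's range is limited). The gripper opens to 85 mm and grips with 20 to 120 N. Pads are 22 mm wide; open, the fingers measure 114 mm over their backs; the gripper's body (76 mm by 85 mm) begins 54 mm behind the grasp point. The pads swing forward as they close: fully open they stand 13 mm farther back than shut.
Start: joints at [-1.206, 0.494, 1.345, -0, 1.302, -0.096], TCP at [277.917, -559.811, 231.277] pointing down, gripper open.
Joint ranges: [-2.91, 2.91], [-0.82, 2.16], [0.22, 2.67], [-1.22, 4.37], [0.12, 2.79], [-3.08, 3.08]. Speed limits (rad/s): [1.89, 1.89, 2.57, 3.01, 3.01, 3.01].

### API

Orientations are given as [roll, pitch, yaw] about the fixed x, y, z axes, in that order (R = Rz(yaw) Ry(pitch) Rx(roll)).
In Python, from station import bot, eyes gives the robot as it stands.
- The arm moves only by the tool drive_tool, never from a script. Its argument "rows" is a list that holds one entry, the list of rows, each a list of 7 numbers: the closure, from -1 (fully open) to 1 (shut), then the shift along the world's x, y, z in m, then the turn, a rotation vector about the world's x, y, z in rad. A call has 1 to 20 rows; each row shifts and turns the commanded pose from where the row before left it; what a row does not reach is not made up. A row lasts 1/10 s, in which the tool goes at most 50 mm and 8.59 degrees, less where a joint would pass 70% of its speed; a pose out of reach is approached as far as the arm can. A call is refused whole if a number of a shift passes 0.05 or a number of a turn 0.15, either way. A call with a gripper value outside its range is refused whole. The fingers move at their own pace and stop on an object; the grip force is fixed at half the most. Time passes only in rows, so rows that do not move let the fingers close. It gives the time, the measured TCP pose, the force and the opening at its end, in the units of the state.
- bot.observe(): the state, without advancing time (a new reading comes with each control period).
- eyes.camera(name): name is "scene" or "top"; returns a dict with "pixels" (420x560x3 uint8, red, green, blue), "depth" (420x560 float32, mm along the optical axis (not along the pixel's ray), 0 where there is no reading), "mtx" (3x3 intrinsics, pixels), "T" (4x4, takes a point from camera to world coordinates). Camera axes: x right, y down, z forward; pixel columns grow to the right and rows downward; lengths in mm; the calibration is good to about 2 mm. A picture is of the moment at which its call begins.
- bot.sign_off(): hands the job in, once; it reports no verdict.
The state is a dict: "time": time; "joints": joint angles; "qd": joint speeds; "joint_torque": joint torques, N m; "tcp_pos": TCP position; "eef_rot": TCP orientation; "wrist_force": force on the tool from outside, world axes, zero at the start; "torque": the same for the moment, N m; "grip_width": opening from 0.0 (shut) to 1.0 (fully open).
Only numpy, scipy, OpenCV 4.12 (cv2) and the standard library are available. Lean on these libraries where they do the work, as an engineer would, in place of code of your own. Each camera call takes 0.05 s, during which the arm holds its last target.

## Working session

There is one attempt and no reset: what is moved stays moved. The work goes in short steps, Python scripts to look and compute and a tool call to move; the robot and the scene stay as the last step left them, time stands still between calls to the robot, and variables do not carry over. Pictures are saved under pics/ and viewed, and the job is handed in when it is done.

Besides the shell and the picture viewer there is one more tool, called after "Emit:" by a JSON object that holds its "fn" and its "kwargs", one argument or row to a line. drive_tool: Moves the arm, as the interface text tells. Its arguments: {"type":"object","properties":{"rows":{"type":"array"}},"required":["rows"]}

```bash
ls; mkdir -p pics; python3 - <<'E'
from station import bot, eyes
import cv2, numpy as np
print(bot.observe())
for n in ("scene","top"):
    c=eyes.camera(n); cv2.imwrite(f"pics/{n}0.png",c["pixels"][:,:,::-1]); np.savez(f"{n}0.npz",**c)
    print(n,c["mtx"],c["T"].round(3))
E
```

```text
pics
{'time': 0.0, 'joints': array([-1.20548772e+00,  4.94188554e-01,  1.34613912e+00,  3.12889946e-06,
        1.30248978e+00, -9.55444862e-02]), 'qd': array([-8.94893104e-05,  1.45619815e-03,  1.68076133e-03,  5.88903122e-05,
        1.58874866e-03, -1.21375120e-03]), 'joint_torque': array([-5.01336799e-04, -8.82157946e+01, -3.83866310e+01, -3.47607238e-04,
        9.96059447e-03, -4.16782598e-05]), 'tcp_pos': array([ 277.79458314, -559.46777071,  230.69420594]), 'eef_rot': array([-3.14037373e+00, -1.19847113e-04,  4.60852185e-01]), 'wrist_force': array([ 0.16015154, -0.94177994, -0.88077717]), 'torque': array([-0.03745753,  0.02315396, -0.01070326]), 'grip_width': 1.0024172144350763}
scene [[506.23572259   0.         276.94232422]
 [  0.         506.23572259 207.09815234]
 [  0.           0.           1.        ]] [[-1.520000e-01  8.250000e-01 -5.440000e-01  1.404031e+03]
 [ 9.880000e-01  1.230000e-01 -9.000000e-02  1.643620e+02]
 [-7.000000e-03 -5.520000e-01 -8.340000e-01  1.385358e+03]
 [ 0.000000e+00  0.000000e+00  0.000000e+00  1.000000e+00]]
top [[490.84189093   0.         277.33642542]
 [  0.         490.84189093 206.6196131 ]
 [  0.           0.           1.        ]] [[-1.60000e-02 -9.98000e-01  6.80000e-02  4.43038e+02]
 [-1.00000e+00  1.60000e-02 -7.00000e-03  4.78270e+01]
 [ 6.00000e-03 -6.80000e-02 -9.98000e-01  1.70944e+03]
 [ 0.00000e+00  0.00000e+00  0.00000e+00  1.00000e+00]]
```

View pics/scene0.png

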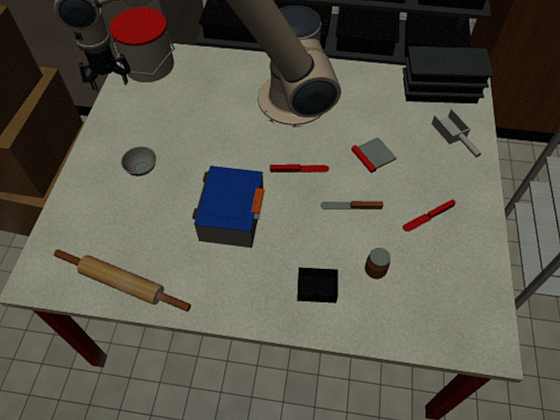

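View pics/top0.png

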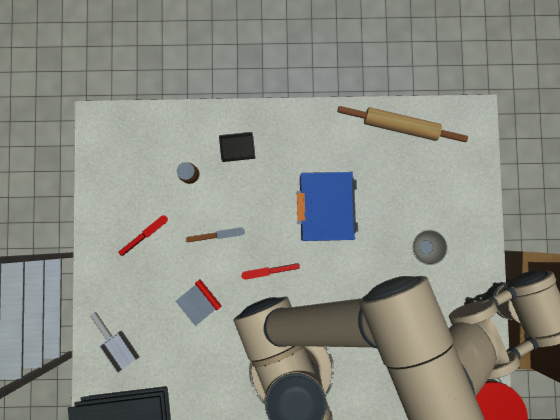

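The scene view shows the knife at (322–383, 205), with its wooden handle at (367, 205). In the top view it is at (187–245, 235), blade pointing toward the box. The tab is at top (300, 207) and scene (258, 201).

Things that could be taken for the knife, by top-view pixel:
- **Red knife:** (143, 236)
- **Red knife:** (270, 271)
- **Red scraper:** (200, 300)
- **Scoop:** (113, 340)
- **Brown-handled steel knife:** (215, 235). I choose this one from the description, and will check it in a crop.

```bash
cat > h.py <<'E'
import numpy as np, cv2
def load(n): return dict(np.load(n+".npz"))
def ray(c,uv):
    d=np.linalg.inv(c["mtx"])@np.array([uv[0],uv[1],1.]); return c["T"][:3,3],c["T"][:3,:3]@d
def plane(c,uv,z):
    o,d=ray(c,uv); return o+d*(z-o[2])/d[2]
def tri(c1,p1,c2,p2):
    o1,d1=ray(c1,p1);o2,d2=ray(c2,p2)
    s=np.linalg.lstsq(np.c_[d1,-d2],o2-o1,rcond=None)[0]
    a=o1+d1*s[0];b=o2+d2*s[1]; return (a+b)/2,np.linalg.norm(a-b)
def cloud(c):
    h,w=c["depth"].shape; v,u=np.mgrid[:h,:w]; z=c["depth"]
    P=np.stack([(u-c["mtx"][0,2])/c["mtx"][0,0]*z,(v-c["mtx"][1,2])/c["mtx"][1,1]*z,z],-1)
    return P@c["T"][:3,:3].T+c["T"][:3,3]
def hsv(c): return cv2.cvtColor(c["pixels"],cv2.COLOR_RGB2HSV)
def comps(m,amin=20):
    n,l,s,ce=cv2.connectedComponentsWithStats(m.astype(np.uint8))
    return [(l==i,s[i],ce[i]) for i in range(1,n) if s[i][4]>=amin]
E
python3 - <<'E'
from h import *
t=load("top0");s=load("scene0")
a=cv2.resize(t["pixels"][195:275,150:320],None,fx=4,fy=4,interpolation=2)[:,:,::-1]
b=cv2.resize(s["pixels"][155:255,180:400],None,fx=3,fy=3,interpolation=2)[:,:,::-1]
w=max(a.shape[1],b.shape[1]); im=np.zeros((a.shape[0]+b.shape[0],w,3),np.uint8)
im[:a.shape[0],:a.shape[1]]=a; im[a.shape[0]:,:b.shape[1]]=b
cv2.imwrite("pics/crop0.png",im[:600])
for nm,c in(("top",t),("scene",s)):
    H=hsv(c);h,S,V=[H[...,i].astype(int) for i in range(3)];P=cloud(c)
    for k,m in dict(brown=(h>5)&(h<16)&(S>80)&(V<190),orange=(h>4)&(h<16)&(S>170)&(V>150),blue=(h>105)&(h<130)&(S>150)).items():
        for mm,st,ce in comps(m,30):
            if k=="brown" and st[4]>600: continue
            q=P[mm]; r=cv2.minAreaRect(np.argwhere(mm)[:,::-1].astype(np.float32))
            print(nm,k,st,ce.round(1),"med",np.median(q,0).round(1),"rect",np.round(cv2.boxPoints(r),1).tolist(), H[mm].mean(0).round())
E
```

```text
top brown [338 106  29  13 182] [351.9 111.8] med [ 880.2 -226.7   39.4] rect [[337.20001220703125, 111.5], [338.6000061035156, 105.4000015258789], [366.70001220703125, 112.19999694824219], [365.20001220703125, 118.19999694824219]] [ 12. 136. 102.]
top brown [440 130  28  12 176] [453.7 135.7] med [ 792.  -575.2   39. ] rect [[439.79998779296875, 135.6999969482422], [441.29998779296875, 129.5], [467.79998779296875, 135.8000030517578], [466.29998779296875, 142.0]] [ 12. 139. 101.]
top brown [181 165  17  18  85] [192.3 176.8] med [656.  320.1  54.4] rect [[180.89999389648438, 179.10000610351562], [193.0, 165.0], [201.60000610351562, 172.39999389648438], [189.60000610351562, 186.5]] [ 12. 136.  55.]
top brown [297 193   8  28 210] [300.5 206. ] med [552.6 -38.  104.6] rect [[297.0, 193.0], [304.0, 193.0], [304.0, 220.0], [297.0, 220.0]] [ 13. 166. 177.]
top brown [186 233  31   9 151] [201. 237.] med [457.  299.2  25. ] rect [[185.6999969482422, 236.8000030517578], [215.60000610351562, 232.1999969482422], [216.3000030517578, 237.10000610351562], [186.39999389648438, 241.6999969482422]]
[... 2093 characters left out ...]
56 292  35  19 264] [172.8 300.9] med [ 885.5 -225.5   39.4] rect [[155.0, 297.79998779296875], [158.10000610351562, 290.3999938964844], [190.6999969482422, 303.79998779296875], [187.6999969482422, 311.20001220703125]] [ 12. 174.  75.]
scene brown [ 94 351  13  16  73] [101.  357.4] med [ 888.8 -666.  -698.4] rect [[94.0, 352.0], [103.5, 348.3999938964844], [109.19999694824219, 363.70001220703125], [99.69999694824219, 367.20001220703125]] [  9. 135.  31.]
scene blue [ 195  166   67   66 3195] [228.4 198.6] med [ 561.5 -124.8  105.6] rect [[193.8000030517578, 223.89999389648438], [207.0, 160.60000610351562], [262.6000061035156, 172.1999969482422], [249.39999389648438, 235.5]] [110. 223.  90.]
```

View pics/crop0.png

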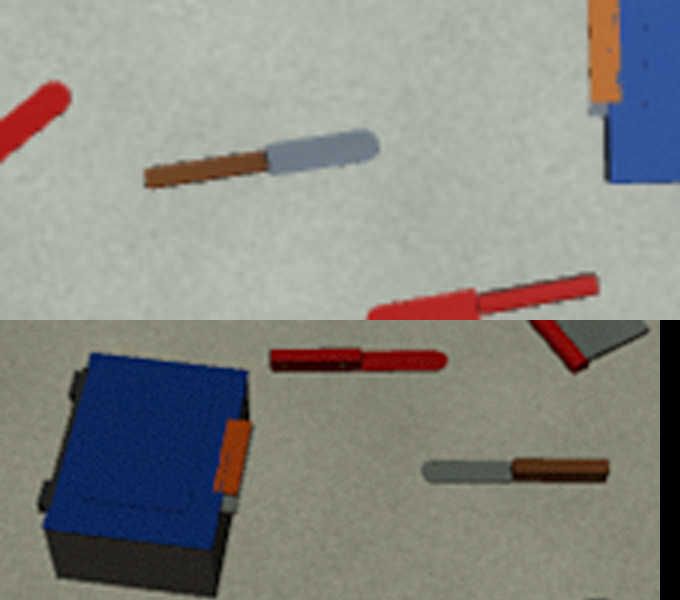

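The crop confirms the choice: a brown bar handle with a grey round-ended blade. The other knives are all red. Next I measure exact poses.

```bash
python3 - <<'E'
from h import *
t=load("top0");s=load("scene0")
for nm,c in(("top",t),("scene",s)):
    P=cloud(c);H=hsv(c).astype(int);h,S,V=H[...,0],H[...,1],H[...,2]
    # lid top
    m=(h>105)&(h<130)&(S>150)&(abs(P[...,2]-105)<6)&(P[...,1]<0)
    m=max(comps(m),key=lambda a:a[1][4])[0]
    q=P[m]; r=cv2.minAreaRect(q[:,:2].astype(np.float32)); print(nm,"lid",r, "z",np.median(q[:,2]))
    m=(h>4)&(h<17)&(S>150)&(abs(P[...,2]-104)<6)
    m=max(comps(m),key=lambda a:a[1][4])[0]
    q=P[m]; print(" tab",cv2.minAreaRect(q[:,:2].astype(np.float32)),np.median(q,0))
    # knife region by height/handle
    reg=(P[...,0]>420)&(P[...,0]<510)&(P[...,1]>160)&(P[...,1]<370)
    mh=reg&(h>5)&(h<17)&(S>100)&(P[...,2]>22)
    q=P[mh]; r=cv2.minAreaRect(q[:,:2].astype(np.float32)); print(" handle",r,np.median(q,0))
    mb=reg&(P[...,2]>7)&(P[...,2]<18)&~((h>5)&(h<20)&(S>80))
    mb=max(comps(mb),key=lambda a:a[1][4])[0]
    q=P[mb];rb=cv2.minAreaRect(q[:,:2].astype(np.float32)); print(" blade",rb,np.median(q,0))
    a=P[mh][:,:2].mean(0);b=q[:,:2].mean(0); d=(b-a); print(" cent",a,b,"yaw",np.arctan2(d[1],d[0]),np.linalg.norm(d))
    allp=np.r_[P[mh],q][:,:2]; u=d/np.linalg.norm(d); e=(allp-a)@u; print(" ext",e.min(),e.max())
    m=(P[...,2]>40)&(P[...,2]<95)
    for mm,st,ce in comps(m,60):
        print("  obj",ce.round(),np.median(P[mm],0).round(),P[mm].min(0).round(),P[mm].max(0).round())
ha,hs=(201.,237.),(366.3,204.6)
print(tri(t,ha,s,hs), tri(t,(300.4,206.3),s,(257.6,200.1)))
E
```

```text
top lid ((551.3169555664062, -124.86607360839844), (220.16966247558594, 166.69212341308594), 0.2507764995098114) z 105.52355536800769
 tab ((552.3526611328125, -38.79767608642578), (86.14249420166016, 21.99909019470215), 2.2849161624908447) [552.63750344 -37.39471719 104.61328807]
 handle ((457.1221618652344, 299.0952453613281), (16.358686447143555, 102.14720916748047), 7.800769805908203) [456.98749294 302.80454661  26.02005268]
 blade ((468.5013427734375, 206.23594665527344), (31.35407066345215, 91.98956298828125), 8.072723388671875) [472.05364527 204.43574877  11.02981965]
 cent [456.94873257 301.91843894] [470.39735102 203.91899544] yaw -1.4344166133776133 98.91792691305483
 ext -48.25208541199839 142.37230134197657
  obj [405. 123.] [ 834. -403.   54.] [ 776. -620.   40.] [ 896. -233.   71.]
  obj [236. 145.] [771. 174.  48.] [720. 113.  40.] [814. 233.  61.]
  obj [187. 172.] [675. 337.  83.] [645. 308.  40.] [708. 370.  95.]
  obj [433. 247.] [ 411. -497.   47.] [ 353. -535.   40.] [ 468. -416.   60.]
  obj [114. 349.] [ 93. 591.  45.] [ 13. 515.  40.] [144. 638.  57.]
  obj [1
[... 1146 characters left out ...]
-89.  40.] [ 94. -10.  95.]
  obj [460. 123.] [ 87. 611.  45.] [ 14. 576.  40.] [138. 640.  53.]
  obj [444. 126.] [105. 549.  45.] [ 55. 515.  40.] [153. 590.  54.]
  obj [137. 159.] [ 393. -481.   48.] [ 352. -532.   40.] [ 473. -415.   56.]
  obj [227. 232.] [ 663. -110.   69.] [ 581. -210.   40.] [667. -26.  95.]
  obj [378. 261.] [692. 340.  82.] [648. 309.  40.] [718. 374.  93.]
  obj [120. 278.] [ 846. -392.   54.] [ 784. -620.   40.] [ 901. -178.   67.]
  obj [318. 282.] [773. 179.  48.] [722. 114.  40.] [817. 235.  58.]
(array([456.94952349, 302.15748356,  13.80975389]), np.float64(1.7620236167205567)) (array([551.35367443, -37.17405085, 103.89734433]), np.float64(2.52843236013071))
```

Emit:
{"fn": "drive_tool", "kwargs": {
  "rows": [
    [[-1, 0.008, 0.04, 0, 0, 0, 0.1], [-1, 0.008, 0.04, 0, 0, 0, 0.1], [-1, 0.008, 0.04, 0, 0, 0, 0.1], [-1, 0.008, 0.04, 0, 0, 0, 0.1], [-1, 0.008, 0.04, 0, 0, 0, 0.1], [-1, 0.008, 0.04, 0, 0, 0, 0.1], [-1, 0.008, 0.04, 0, 0, 0, 0.1], [-1, 0.008, 0.04, 0, 0, 0, 0.1], [-1, 0.008, 0.04, 0, 0, 0, 0.1], [-1, 0.008, 0.04, 0, 0, 0, 0.1], [-1, 0.008, 0.04, 0, 0, 0, 0.1], [-1, 0.008, 0.04, 0, 0, 0, 0.1], [-1, 0.008, 0.04, 0, 0, 0, 0.05], [-1, 0.008, 0.04, 0, 0, 0, 0], [-1, 0.008, 0.04, 0, 0, 0, 0], [-1, 0.008, 0.04, 0, 0, 0, 0], [-1, 0.008, 0.04, 0, 0, 0, 0], [-1, 0.008, 0.04, 0, 0, 0, 0], [-1, 0.008, 0.04, 0, 0, 0, 0], [-1, 0, 0, 0, 0, 0, 0]]
  ]
}}

```text
time: 2.1
tcp_pos: [430.6, 204.0, 231.1]
eef_rot: [3.141, -0.001, 1.714]
wrist_force: [0.8, -0.4, 0.6]
grip_width: 1.0
```

Emit:
{"fn": "drive_tool", "kwargs": {
  "rows": [
    [[-1, 0.01, 0.033, -0.01, 0, 0, 0], [-1, 0.01, 0.032, -0.02, 0, 0, 0], [-1, 0.008, 0.032, -0.03, 0, 0, 0], [-1, 0, 0, -0.04, 0, 0, 0], [-1, 0, 0, -0.04, 0, 0, 0], [-1, 0, 0, -0.02, 0, 0, 0], [-1, 0, 0, 0, 0, 0, 0], [-1, 0, 0, 0, 0, 0, 0]]
  ]
}}

```text
time: 2.9
tcp_pos: [458.0, 297.0, 71.7]
eef_rot: [-3.141, 0.0, 1.711]
wrist_force: [0.9, -1.0, -0.1]
grip_width: 1.001
```

```bash
python3 - <<'E'
from station import bot, eyes
from h import *
o=bot.observe();print(o["time"],o["tcp_pos"],o["eef_rot"])
L=[]
for n,b in (("scene",(300,150,440,250)),("top",(140,180,280,280))):
    c=eyes.camera(n); np.savez(n+"1.npz",**c)
    L.append(cv2.resize(c["pixels"][b[1]:b[3],b[0]:b[2]],None,fx=4,fy=2.9*4/2.9*0.74 if 0 else 4)[:290*1+110,:])
    # overlay projected tcp
cv2.imwrite("pics/g1.png",cv2.resize(np.hstack(L)[:,:,::-1],(800,286)))
E
```

```text
2.9 [458.04573779 296.95961524  71.67784115] [-3.14117078e+00  1.52411356e-04  1.71053864e+00]
```

View pics/g1.png

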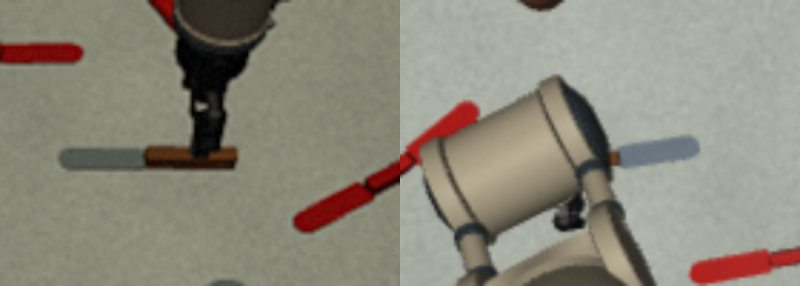

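The scene crop (left) shows the gripper above the brown handle near crop pixel (205, 155). The top crop (right) shows only the blade past the wrist. I descend now.

Emit:
{"fn": "drive_tool", "kwargs": {
  "rows": [
    [[-1, 0, 0.002, -0.02, 0, 0, 0], [-1, 0, 0.001, -0.02, 0, 0, 0], [-1, 0, 0, -0.015, 0, 0, 0], [-1, 0, 0, -0.008, 0, 0, 0], [-1, 0, 0, -0.005, 0, 0, 0], [-1, 0, 0, 0, 0, 0, 0], [-1, 0, 0, 0, 0, 0, 0]]
  ]
}}

```text
time: 3.7
tcp_pos: [458.3, 300.3, 4.0]
eef_rot: [3.141, -0.0, 1.711]
wrist_force: [-0.0, 0.3, 0.5]
grip_width: 1.0
```

Emit:
{"fn": "drive_tool", "kwargs": {
  "rows": [
    [[1, 0, 0, 0, 0, 0, 0], [1, 0, 0, 0, 0, 0, 0], [1, 0, 0, 0, 0, 0, 0], [1, 0, 0, 0, 0, 0, 0], [1, 0, 0, 0, 0, 0, 0], [1, 0, 0, 0, 0, 0, 0], [1, 0, 0, 0, 0, 0, 0], [1, 0, 0, 0, 0, 0, 0], [1, 0, 0, 0, 0, 0, 0], [1, 0, 0, 0, 0, 0, 0], [1, 0, 0, 0, 0, 0, 0], [1, 0, 0, 0, 0, 0, 0]]
  ]
}}

```text
time: 4.9
tcp_pos: [458.0, 300.2, 3.6]
eef_rot: [3.141, -0.0, 1.711]
wrist_force: [-0.2, -0.6, 5.9]
grip_width: 0.196
```

Emit:
{"fn": "drive_tool", "kwargs": {
  "rows": [
    [[1, 0, 0, 0.01, 0, 0, 0], [1, 0, 0, 0.02, 0, 0, 0], [1, 0, 0, 0.03, 0, 0, 0], [1, 0, 0, 0.03, 0, 0, 0], [1, 0, 0, 0.03, 0, 0, 0], [1, 0, 0, 0.03, 0, 0, 0], [1, 0, 0, 0.01, 0, 0, 0], [1, 0, 0, 0, 0, 0, 0], [1, 0, 0, 0, 0, 0, 0], [1, 0, 0, 0, 0, 0, 0], [1, 0, 0, 0, 0, 0, 0]]
  ]
}}

```text
time: 6.0
tcp_pos: [457.4, 299.9, 162.1]
eef_rot: [-3.14, 0.001, 1.711]
wrist_force: [0.4, -0.8, -1.2]
grip_width: 0.199
```

```bash
cat > look.py <<'E'
import sys
from station import bot, eyes
from h import *
k=sys.argv[1]
o=bot.observe();print(o["time"],o["tcp_pos"].round(1),o["eef_rot"].round(4),o["wrist_force"].round(1),o["grip_width"])
for n in("scene","top"):
    c=eyes.camera(n); np.savez(n+k+".npz",**c); cv2.imwrite(f"pics/{n}{k}.png",c["pixels"][:,:,::-1])
E
python3 look.py 2; python3 - <<'E'
from h import *
import cv2
a=cv2.imread("pics/scene2.png")[80:250,180:420];b=cv2.imread("pics/top2.png")[150:290,120:320]
cv2.imwrite("pics/g2.png",np.hstack([cv2.resize(a,(400,283)),cv2.resize(b,(400,283))]))
E
```

```text
6.0 [457.4 299.9 162.1] [-3.1396e+00  7.0000e-04  1.7108e+00] [ 0.4 -0.8 -1.2] 0.19868811556460803
```

View pics/g2.png

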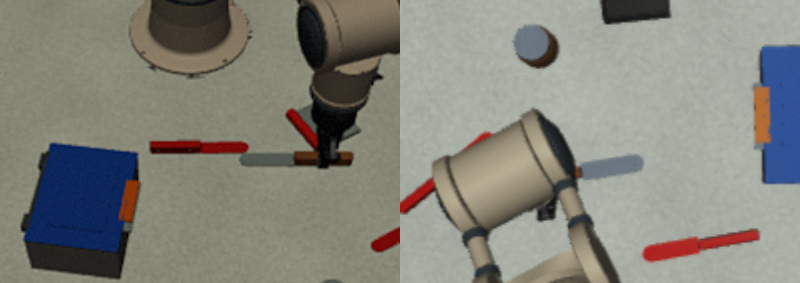

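The scene crop shows the knife held level in the gripper, with the blade at (268, 158). The top crop shows the blade tip at (640, 161). I measure the blade's slope and tip.

```bash
cat > blade.py <<'E'
import sys
from h import *
k=sys.argv[1]; box=list(map(float,sys.argv[2:8]))
for n in("top","scene"):
    c=load(n+k);P=cloud(c);H=hsv(c).astype(int)
    m=np.ones(P.shape[:2],bool)
    for i in range(3): m&=(P[...,i]>box[2*i])&(P[...,i]<box[2*i+1])
    m&=~((H[...,1]>120))
    q=max(comps(m,10),key=lambda a:a[1][4]); uv=np.argwhere(q[0])[:,::-1]; q=P[q[0]]
    A=np.c_[q-q.mean(0)]; d=np.linalg.svd(A,full_matrices=False)[2][0]; d*=np.sign(-d[1]) 
    e=A@d; print(n,len(q),"cent",q.mean(0).round(1),"yaw",np.arctan2(d[1],d[0]).round(3),"slope",np.arcsin(d[2]).round(3),"tip(top)",(q.mean(0)+d*e.max()).round(1),"zmed",np.median(q[:,2]).round(1), "rect",cv2.minAreaRect(q[:,:2].astype(np.float32)))
E
python3 blade.py 2 440 520 120 247 140 190
```

```text
top 271 cent [470.  200.6 169.9] yaw -1.429 slope 0.008 tip(top) [476.9 152.  170.4] zmed 169.7 rect ((470.17645263671875, 199.76602172851562), (27.99964714050293, 96.41158294677734), 8.56579303741455)
scene 248 cent [471.4 200.3 169.8] yaw -1.42 slope -0.007 tip(top) [478.6 153.  169.5] zmed 169.9 rect ((471.1210632324219, 199.4068603515625), (33.37046813964844, 94.13746643066406), 8.531231880187988)
```

Emit:
{"fn": "drive_tool", "kwargs": {
  "rows": [
    [[1, 0.01, -0.015, 0, 0, 0, -0.02], [1, 0.016, -0.022, 0, 0, 0, -0.03], [1, 0.02, -0.026, 0, 0, 0, -0.03], [1, 0.02, -0.026, 0, 0, 0, -0.03], [1, 0.016, -0.026, 0, 0, 0, -0.02], [1, 0.012, -0.02, 0, 0, 0, -0.01], [1, 0, 0, -0.02, 0, 0, 0], [1, 0, 0, -0.025, 0, 0, 0], [1, 0, 0, -0.02, 0, 0, 0], [1, 0, 0, -0.01, 0, 0, 0], [1, 0, 0, 0, 0, 0, 0], [1, 0, 0, 0, 0, 0, 0], [1, 0, 0, 0, 0, 0, 0]]
  ]
}}

```text
time: 7.4
tcp_pos: [552.5, 165.4, 89.2]
eef_rot: [3.14, -0.0, 1.571]
wrist_force: [0.3, -0.4, -1.2]
grip_width: 0.196
```

```bash
python3 look.py 3; python3 blade.py 3 520 590 0 112 75 112;python3 - <<'E'
import cv2,numpy as np
a=cv2.imread("pics/scene3.png")[120:250,190:370];b=cv2.imread("pics/top3.png")[150:280,200:380]
cv2.imwrite("pics/g3.png",np.hstack([cv2.resize(a,(400,289)),cv2.resize(b,(400,289))]))
E
```

```text
7.4 [552.5 165.4  89.2] [ 3.1401e+00 -3.0000e-04  1.5709e+00] [ 0.3 -0.4 -1.2] 0.1959276577820965
top 193 cent [551.1  54.4  96.8] yaw -1.567 slope 0.017 tip(top) [551.2  15.3  97.5] zmed 97.1 rect ((551.1830444335938, 53.12703323364258), (75.93213653564453, 27.040708541870117), 88.93914031982422)
scene 245 cent [553.2  65.4  96.6] yaw -1.582 slope -0.0 tip(top) [552.6  17.7  96.6] zmed 96.6 rect ((552.3636474609375, 64.74147033691406), (94.10037994384766, 34.524261474609375), 89.67485046386719)
```

View pics/g3.png

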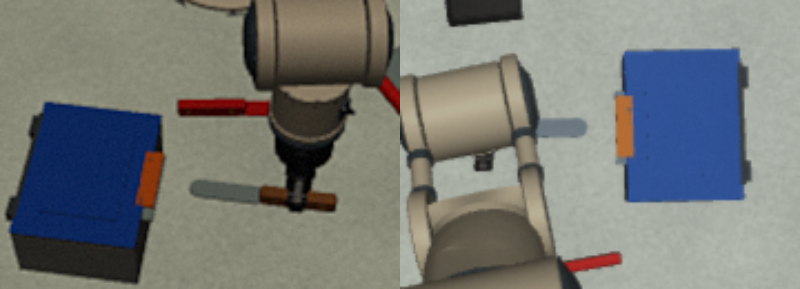

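The crops show the level blade in line with the tab. In the top crop the blade tip is at (585, 127) and the tab at (625, 127). I lower 2.5 mm and start the insertion.

Emit:
{"fn": "drive_tool", "kwargs": {
  "rows": [
    [[1, 0, -0.005, -0.0025, 0, 0, 0], [1, 0, -0.01, 0, 0, 0, 0], [1, 0, -0.01, 0, 0, 0, 0], [1, 0, -0.01, 0, 0, 0, 0], [1, 0, -0.008, 0, 0, 0, 0], [1, 0, -0.006, 0, 0, 0, 0], [1, 0, -0.004, 0, 0, 0, 0], [1, 0, 0, 0, 0, 0, 0], [1, 0, 0, 0, 0, 0, 0]]
  ]
}}

```text
time: 8.4
tcp_pos: [551.9, 112.3, 85.8]
eef_rot: [3.142, -0.0, 1.571]
wrist_force: [0.3, 0.0, -1.9]
grip_width: 0.198
```

Emit:
{"fn": "drive_tool", "kwargs": {
  "rows": [
    [[1, 0, -0.005, 0, 0, 0, 0], [1, 0, -0.005, 0, 0, 0, 0], [1, 0, -0.003, 0, 0, 0, 0], [1, 0, 0, 0, 0, 0, 0], [1, 0, 0, 0, 0, 0, 0]]
  ]
}}

```text
time: 8.9
tcp_pos: [552.0, 99.1, 85.8]
eef_rot: [3.142, -0.0, 1.571]
wrist_force: [0.5, -1.1, -1.8]
grip_width: 0.197
```

```bash
python3 look.py 4; python3 blade.py 4 520 590 -26 60 75 112;python3 - <<'E'
import cv2,numpy as np
a=cv2.imread("pics/scene4.png")[120:250,190:370];b=cv2.imread("pics/top4.png")[150:280,200:380]
cv2.imwrite("pics/g4.png",np.hstack([cv2.resize(a,(400,289)),cv2.resize(b,(400,289))]))
E
```

```text
8.9 [552.   99.1  85.8] [ 3.1415 -0.      1.5705] [ 0.5 -1.1 -1.8] 0.19742976713660096
top 94 cent [549.9  -8.8  93.4] yaw -1.302 slope 0.018 tip(top) [555.  -27.1  93.8] zmed 93.8 rect ((550.5917358398438, -6.392292022705078), (36.23681640625, 27.13027572631836), 88.69064331054688)
scene 203 cent [553.   12.6  93.4] yaw -1.608 slope -0.008 tip(top) [551.6 -26.   93.1] zmed 93.4 rect ((551.6519775390625, 16.70234489440918), (32.05080795288086, 85.13963317871094), 2.1210665702819824)
```

View pics/g4.png

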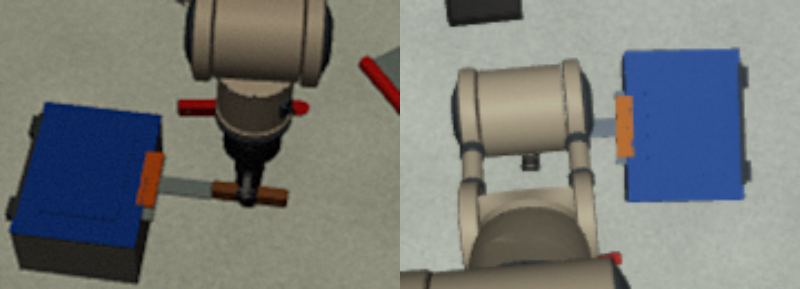

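The blade is under the tab at top crop (605, 127), tip about 25 mm past the tab edge, with no contact force. Now I lever, moving the tip along an arc about the hinge.

Emit:
{"fn": "drive_tool", "kwargs": {
  "rows": [
    [[1, 0, 0, 0.003, 0, 0, 0], [1, 0, 0, 0.0035, 0, 0, 0], [1, 0, 0, 0.006, 0, 0, 0], [1, 0, -0.001, 0.007, 0, 0, 0], [1, 0, -0.001, 0.007, 0, 0, 0], [1, 0, -0.001, 0.007, 0, 0, 0], [1, 0, -0.002, 0.007, 0, 0, 0], [1, 0, -0.001, 0.005, 0, 0, 0], [1, 0, 0, 0, 0, 0, 0], [1, 0, 0, 0, 0, 0, 0], [1, 0, 0, 0, 0, 0, 0]]
  ]
}}

```text
time: 10.1
tcp_pos: [551.9, 93.2, 131.0]
eef_rot: [-3.141, 0.0, 1.571]
wrist_force: [0.3, 0.9, -2.0]
grip_width: 0.199
```

```bash
cat > lid.py <<'E'
import sys
from h import *
k=sys.argv[1]
for n in("top","scene"):
    c=load(n+k);P=cloud(c);H=hsv(c).astype(int)
    m=(H[...,0]>100)&(H[...,0]<130)&(H[...,1]>130)&(P[...,2]>90)&(abs(P[...,0]-552)<120)&(abs(P[...,1]+120)<120)
    m=max(comps(m),key=lambda a:a[1][4])[0]; q=P[m]
    for _ in range(3):
        p=np.polyfit(q[:,1],q[:,2],1); r=q[:,2]-np.polyval(p,q[:,1]); q=q[abs(r)<max(3,2*r.std())]
    nn=np.linalg.svd(q-q.mean(0),full_matrices=False)[2][2]; nn*=np.sign(nn[2])
    print(n,len(q),"lid angle",np.arctan2(-nn[1],nn[2]).round(3),"normal",nn.round(3))
E
python3 look.py 5; python3 lid.py 4; python3 lid.py 5;python3 - <<'E'
import cv2,numpy as np
a=cv2.imread("pics/scene5.png")[120:250,190:370];b=cv2.imread("pics/top5.png")[150:280,200:380]
cv2.imwrite("pics/g5.png",np.hstack([cv2.resize(a,(400,289)),cv2.resize(b,(400,289))]))
E
```

```text
10.1 [551.9  93.2 131. ] [-3.1414  0.      1.5709] [ 0.3  0.9 -2. ] 0.19949078098664433
top 3016 lid angle -0.004 normal [-0.002  0.004  1.   ]
scene 2860 lid angle 0.002 normal [-0.001 -0.002  1.   ]
top 2920 lid angle 0.245 normal [ 0.001 -0.242  0.97 ]
scene 2696 lid angle 0.241 normal [-0.    -0.239  0.971]
```

View pics/g5.png

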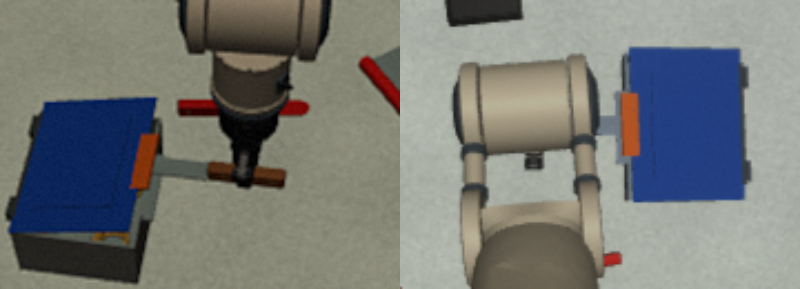

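The lid is now at 0.243 rad, resting on the blade (scene crop: tab at (145, 160)). I continue the arc.

Emit:
{"fn": "drive_tool", "kwargs": {
  "rows": [
    [[1, 0, -0.001, 0.004, 0, 0, 0], [1, 0, -0.002, 0.006, 0, 0, 0], [1, 0, -0.003, 0.007, 0, 0, 0], [1, 0, -0.003, 0.006, 0, 0, 0], [1, 0, -0.003, 0.006, 0, 0, 0], [1, 0, -0.003, 0.006, 0, 0, 0], [1, 0, -0.004, 0.006, 0, 0, 0], [1, 0, -0.004, 0.006, 0, 0, 0], [1, 0, -0.004, 0.006, 0, 0, 0], [1, 0, -0.004, 0.006, 0, 0, 0], [1, 0, -0.004, 0.005, 0, 0, 0], [1, 0, -0.004, 0.005, 0, 0, 0], [1, 0, -0.003, 0.004, 0, 0, 0], [1, 0, -0.001, 0.001, 0, 0, 0], [1, 0, 0, 0, 0, 0, 0], [1, 0, 0, 0, 0, 0, 0], [1, 0, 0, 0, 0, 0, 0], [1, 0, 0, 0, 0, 0, 0], [1, 0, 0, 0, 0, 0, 0]]
  ]
}}

```text
time: 12.1
tcp_pos: [551.9, 50.3, 205.2]
eef_rot: [-3.141, -0.0, 1.571]
wrist_force: [1.3, 1.4, -1.4]
grip_width: 0.196
```

```bash
python3 look.py 6; python3 lid.py 6;python3 blade.py 6 520 590 -95 10 190 240; python3 - <<'E'
import cv2,numpy as np
a=cv2.imread("pics/scene6.png")[120:250,190:370];b=cv2.imread("pics/top6.png")[150:280,200:380]
cv2.imwrite("pics/g6.png",np.hstack([cv2.resize(a,(400,289)),cv2.resize(b,(400,289))]))
E
```

```text
12.1 [551.9  50.3 205.2] [-3.1414 -0.      1.571 ] [ 1.3  1.4 -1.4] 0.19588801772664044
top 1991 lid angle 0.783 normal [ 0.003 -0.706  0.709]
scene 1637 lid angle 0.781 normal [ 0.004 -0.704  0.71 ]
top 79 cent [549.8 -68.6 212.7] yaw -0.755 slope -0.001 tip(top) [562.9 -81.  212.7] zmed 212.7 rect ((550.2916259765625, -69.03350067138672), (29.475730895996094, 28.665565490722656), 81.05362701416016)
scene 245 cent [553.1 -40.6 212.9] yaw -1.601 slope -0.015 tip(top) [551.8 -83.7 212.3] zmed 212.7 rect ((552.4337158203125, -37.154598236083984), (32.491764068603516, 92.83525085449219), 0.3411463499069214)
```

View pics/g6.png

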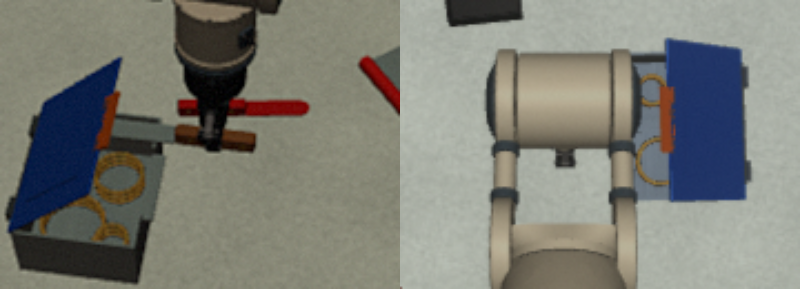

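The lid is open at 0.782 rad on the blade tip (scene crop: tab at (108, 120), gripper at (210, 100), well clear). I hold briefly and check that it is still and that the other objects haven't moved.

Emit:
{"fn": "drive_tool", "kwargs": {
  "rows": [
    [[1, 0, 0, 0, 0, 0, 0], [1, 0, 0, 0, 0, 0, 0], [1, 0, 0, 0, 0, 0, 0], [1, 0, 0, 0, 0, 0, 0], [1, 0, 0, 0, 0, 0, 0], [1, 0, 0, 0, 0, 0, 0], [1, 0, 0, 0, 0, 0, 0], [1, 0, 0, 0, 0, 0, 0], [1, 0, 0, 0, 0, 0, 0], [1, 0, 0, 0, 0, 0, 0]]
  ]
}}

```text
time: 13.2
tcp_pos: [551.9, 50.2, 205.3]
eef_rot: [-3.142, -0.0, 1.571]
wrist_force: [-0.2, 1.2, -3.3]
grip_width: 0.198
```

```bash
python3 look.py 7; python3 lid.py 7; python3 - <<'E'
from h import *
for k in "07":
    c=load("scene"+k);P=cloud(c)
    for nm,(x0,x1,y0,y1) in dict(bowl=(330,490,-560,-390),tin=(700,840,90,260),jar=(620,740,290,390)).items():
        m=(P[...,2]>25)&(P[...,2]<120)&(P[...,0]>x0)&(P[...,0]<x1)&(P[...,1]>y0)&(P[...,1]<y1)
        print(k,nm,m.sum(),P[m].mean(0).round(1))
E
```

```text
13.2 [551.9  50.2 205.3] [-3.1416 -0.      1.5708] [-0.2  1.2 -3.3] 0.19820892125558404
top 1998 lid angle 0.785 normal [ 0.003 -0.707  0.707]
scene 1641 lid angle 0.784 normal [ 0.004 -0.706  0.708]
0 bowl 431 [ 401.5 -482.2   39.9]
0 tin 470 [770.6 177.9  41.5]
0 jar 547 [691.4 340.2  70.4]
7 bowl 428 [ 401.7 -481.7   39.9]
7 tin 465 [770.9 177.5  41.6]
7 jar 552 [691.5 340.1  70. ]
```

```bash
python3 -c "
from station import bot
print(bot.sign_off()); print(bot.observe()['time'])"
```

```text
the job is handed in; nothing more can be done
None
the job is handed in; nothing more can be done
```

The lid stands open at about 45 degrees, resting on the knife blade, and I handed the job in at about 13 s of the 45 s allowed. I gripped the wooden-handled palette knife, slid its blade about 25 mm under the orange tab with almost no contact force, and levered the lid up along an arc about the hinge.

**Last checks before hand-in:**
- **Lid angle:** 0.785 rad (top view) and 0.784 rad (scene view). It had read 0.783 and 0.781 about 1 s earlier, so it was still to within measurement noise.
- **Blade and grip:** the blade's top was at about 213 mm, well above the 100 mm rim. The handle centre, worked out from the tool height, was at about 215 mm. Finger opening stayed at about 0.2, so the knife was still held.
- **Gripper:** by geometry it was roughly 90 mm clear of the lid, and the picture shows it well away.
- **Bowl, tin and jar:** all within 1 mm of where they started.

No check failed or disagreed beyond a few mm between the two views. I could not measure the contact forces on the lid and box directly. That the lid rests on the blade and the knife stays off the box is inferred from the pictures and geometry. The hand-in gave no verdict.

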